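# Tamp the cold bricks level in the specimen box

### The job

In each of the two troughs of the cold box the middle brick stands proud. Take the flat tamper from its steel tray by the handle and, first in the left trough (seen from the robot), then in the right one, tamp the middle brick down until it is level with its two neighbours and the row stands hard on the ledge below, and keep leaning on it with 15 to 20 N for half a second; the shell cracks above 30 N, and only the tamper may touch the bricks. Then stand the tamper upright in its tray again, let go, and leave the other things on the table where they are.

Things in the scene. Friction and masses are not known exactly. Their poses are not given: they have to be found in the camera images.
- coldbox: grey insulated cold box base, open on top, fixed to the table, outside 143 (its x) by 106 (its y) by 68 high; origin on the table, under the middle of the two troughs. The troughs run along its x axis, one at y = +22.5 (left), one at y = -22.5 (right), 8 thick rib between
- trough_l (a point): left trough: middle of the sprung strip its bricks lie on, 30 above the table; axes of the cold box. 37 wide, walls 38 above this point. Closed at x = -47 by a fixed wall, at x = +47 by a sprung end plate that yields up to 11 mm (3 N, then 0.5 N per mm). Under load the strip sinks (3 N, then 0.3 N per mm) till the bricks meet a hard ledge, 1 to 15 mm down, depth unknown
- trough_r (a point): right trough: middle of its sprung strip, 30 above the table, same make, its own ledge depth
- tray: shallow steel tray fixed to the table, 130 (its x) by 110 by 12 high, sides 3 thick; origin under its middle on the table; its floor is 3 above the table. The tamper starts standing in it
- tamper_grip (a point): the flat tamper, standing upright: a steel sole plate 40 (its x) by 30 (its y) by 8 thick, a thin stem 14 across, and on top a black square handle 24 by 24, from 55 to 125 above the underside of the sole. This point is on its axis, in the middle of the handle, 90 above the underside of the sole; z points up; about 0.28 kg
- tamper_sole (a point): the same tamper: middle of the underside of its sole plate, axes as above
- brick_l1_center (a point): left trough (y = +22.5 of the cold box), the end brick by the fixed wall, lying on the strip; chunky hard white cold brick, 34 by 34 and 30 high, long edges rounded 10 mm, 0.035 kg; point at its centre (15 above its underside; 45 above the table at the start)
- brick_l2_center (a point): left trough (y = +22.5 of the cold box), middle brick, wedged on the rounded edges of its neighbours, about 22 mm proud; pushed down (8 to 16 N) it forces them apart against the sprung plate, shifts about 4 mm to +x, and only stays down if pushed right home; same shape, point at its centre
- brick_l3_center (a point): left trough (y = +22.5 of the cold box), the end brick by the sprung plate, lying on the strip; same shape, point at its centre
- brick_r1_center (a point): right trough (y = -22.5 of the cold box), the end brick by the fixed wall, lying on the strip; same shape, point at its centre
- brick_r2_center (a point): right trough (y = -22.5 of the cold box), middle brick, wedged on the rounded edges of its neighbours, about 22 mm proud; pushed down (8 to 16 N) it forces them apart against the sprung plate, shifts about 4 mm to +x, and only stays down if pushed right home; same shape, point at its centre
- brick_r3_center (a point): right trough (y = -22.5 of the cold box), the end brick by the sprung plate, lying on the strip; same shape, point at its centre
- gel: bystander: amber bottle with green cap, 56 across, 170 high, loose; origin under its middle
- tape: bystander: grey roll of tape lying flat, 64 across, 25 high, loose; origin under its middle
- pills: bystander: small amber jar with white cap, 44 across, 70 high, loose; origin under its middle
- dish: bystander: steel bowl, 110 across, 45 high, loose; origin under its middle
- penlight: bystander: aluminium penlight, 13 thick, 130 long, lying on the table, loose; origin under its middle

How it is judged:
By the outcome, as a careful person would: the job done as asked, in the order asked, and still so for the second after the job is handed in, with the robot touching nothing.
It also fails if it takes over 64 s, if anything falls off the work surface, if the arm or the gripper's body presses on something with over 40 N, if the wrist force passes 120 N, or if a joint passes its speed limit or range.

### The arm

A 7-joint arm with a two-finger parallel gripper is mounted at the origin on the work surface. World frame = base frame: x ahead of the robot, y to its left, z up, the work surface at z = 0. Lengths are in m, angles in rad, forces in N, time in s.
With the tool pointing down it reaches from about 0.35 to 0.9 m from the base axis. Payload 8.1 kg.
Tool frame: the origin (TCP) lies on the centre line of the jaws, within the pads' length; the fingertips stand 19 mm ahead of it and the grasp point (between the pads) is the TCP (arm.tip_reach is the distance from the TCP to the fingertips, in m); z points along the fingers, y is the line along which they close (so a half turn about z gives the same grasp; the last joint's range is limited). The gripper opens to 92 mm and grips with 3 to 60 N. Pads are 19 mm wide; open, the fingers measure 130 mm over their backs; the gripper's body (75 mm by 190 mm) begins 47 mm behind the grasp point.
Start: joints at [-1.311, 0.434, 0.025, 1.573, -0.012, 1.134, -0.075], TCP at [0.222, 0.584, 0.246] pointing down, gripper open.
Joint ranges: [-2.62, 2.62], [-0.44, 2.09], [-1.27, 1.32], [0.08, 2.57], [-1.32, 4.46], [0.12, 2], [-2.74, 2.74]. Speed limits (rad/s): [2.22, 2.22, 3.01, 3.01, 3.14, 3.14, 3.14].

### API

Orientations are given as a rotation vector (axis times angle).
In Python, from cell import arm gives the robot as it stands.
- The arm moves only by the tool arm_command, never from a script. Its argument "targets" is a list that holds one entry, the list of rows, each a list of 6 numbers: the shift along the tool's x, y, z in m, then the turn, a rotation vector about the tool's x, y, z in rad. A call has 1 to 10 rows; each row shifts and turns the commanded pose from where the row before left it, along the tool's axes as they then stand; what a row does not reach is not made up. A row lasts 1/8 s, in which the tool goes at most 62.5 mm and 10.7 degrees, less where a joint would pass 70% of its speed; a pose out of reach is approached as far as the arm can. A call with a gripper value outside its range is refused whole. "jaw" is the finger opening in m, from 0 to 0.0918, set as the call begins (left out, the last holds). The fingers move at their own pace and stop on an object; "newtons" is the grip in N (left out, the last holds). Time passes only in rows, so rows that do not move let the fingers close. It gives the time, the measured TCP pose, the force, the opening and the grip force at its end, in the units of the state.
- arm.observe(): the state, without advancing time (a new reading comes with each control period).
- arm.get_image(name): name is "scene" or "side" or "wrist"; returns a dict with "pixels" (480x640x3 uint8, red, green, blue), "z_map" (480x640 float32, m along the optical axis (not along the pixel's ray), 0 where there is no reading), "fx", "fy", "cx", "cy" (pixels), "xyz" and "rotation" of the camera in the world; the wrist camera has in their place "T_tool_cam" (4x4, takes a point from camera to tool coordinates, whose origin is the TCP and whose axes are the flange's). Camera axes: x right, y down, z forward; pixel columns grow to the right and rows downward; lengths in m; the calibration is good to about 2 mm. A picture is of the moment at which its call begins: read the wrist's pose just before it.
- arm.sign_off(): hands the job in; it is judged then, once.
The state is a dict: "clock": time; "joints": joint angles; "dq": joint speeds; "joint_efforts": joint torques, N m; "position": TCP position; "ee_rot": TCP orientation; "force": force on the tool from outside, world axes, zero at the start; "ft_torque": the same for the moment, N m; "width": opening from 0.0 (shut) to 1.0 (fully open); "gripper_force": force on a finger pad.
Only numpy, scipy, OpenCV 4.12 (cv2) and the standard library are available. Lean on these libraries where they do the work, as an engineer would, in place of code of your own. Each camera call takes 0.05 s, during which the arm holds its last target. There are 200 camera calls.

## Working session

There is one attempt and no reset: what is moved stays moved. The work goes in short steps, Python scripts to look and compute and a tool call to move; the robot and the scene stay as the last step left them, time stands still between calls to the robot, and variables do not carry over. Pictures are saved under pics/ and viewed, at most 10 in all, crops included, and the job is handed in when it is done.

Besides the shell and the picture viewer there is one more tool, called after "Request:" in YAML: its name, and indented under it one key for each argument. arm_command: Moves the arm, as the interface text tells. Its arguments: {"type":"object","properties":{"targets":{"type":"array","items":{"type":"array","items":{"type":"array","items":{"type":"number"}}}},"jaw":{"type":"number"},"newtons":{"type":"number"}},"required":["targets"]}

```bash
mkdir -p pics; ls; cat > h.py <<'E'
import numpy as np, cv2
from cell import arm
from scipy.spatial.transform import Rotation as R
def cam(n):
    s=arm.observe(); im=arm.get_image(n)
    if n=="wrist":
        T=np.eye(4); T[:3,:3]=R.from_rotvec(s["ee_rot"]).as_matrix(); T[:3,3]=s["position"]; C=T@np.array(im["T_tool_cam"])
    else:
        C=np.eye(4); r=np.array(im["rotation"]); C[:3,:3]=r if r.shape==(3,3) else R.from_rotvec(r).as_matrix(); C[:3,3]=im["xyz"]
    z=im["z_map"]; v,u=np.mgrid[:480,:640]
    P=np.stack([(u-im["cx"])/im["fx"]*z,(v-im["cy"])/im["fy"]*z,z],-1)@C[:3,:3].T+C[:3,3]
    P[z==0]=np.nan
    return im["pixels"],P,C,im
def save(n,p): cv2.imwrite("pics/"+n+".png",p[...,::-1])
E
python3 - <<'E'
from h import *
s=arm.observe(); print(s)
a,P,C,im=cam("scene"); print(C,im["fx"],im["rotation"])
b,Q,C2,im=cam("side"); print(C2)
np.savez("s0.npz",a=a,P=P,b=b,Q=Q)
save("scene0",a); save("side0",b)
E
```

```text
pics
{'clock': 0.0, 'joints': array([-1.31059501,  0.43523395,  0.02494096,  1.57413619, -0.0115831 ,
        1.13401622, -0.07508144]), 'dq': array([ 1.82369311e-03,  1.69374420e-03,  4.81962767e-04,  4.26169982e-05,
       -1.67713375e-03, -1.43613971e-04, -6.35869307e-04]), 'joint_efforts': array([ 8.05483637e-05, -6.67838645e+01,  9.85520706e-01, -3.14462686e+01,
       -6.03584270e-02,  4.28111083e-02,  2.02933338e-04]), 'position': array([0.22166898, 0.583823  , 0.24492267]), 'ee_rot': array([-5.66763643e-01, -3.08989442e+00,  2.57984160e-03]), 'force': array([-0.87454635, -0.63097954,  0.27706413]), 'ft_torque': array([-0.01957806,  0.01503243,  0.00344157]), 'gripper_force': 0.0, 'width': 1.0001967220820622}
[[ 0.20016988  0.8363982  -0.5102647   1.09109296]
 [ 0.97972979 -0.17504522  0.09741    -0.15274901]
 [-0.00784585 -0.51942008 -0.85448302  0.94175097]
 [ 0.          0.          0.          1.        ]] 529.7132070523099 [-2.07973391 -1.69397953  0.48326366]
[[-0.78361079 -0.39258579  0.48148782  0.14438627]
 [-0.62102708  0.5158611  -0.59009549  0.45036003]
 [-0.01671773 -0.76142217 -0.64804074  0.62703678]
 [ 0.          0.          0.          1.        ]]
```

View pics/scene0.png

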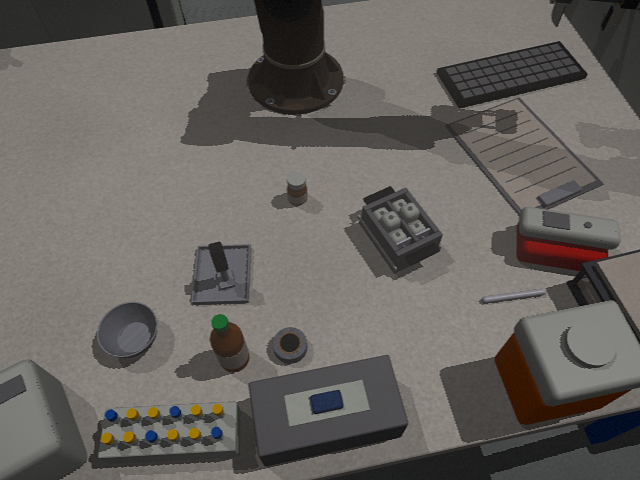

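View pics/side0.png

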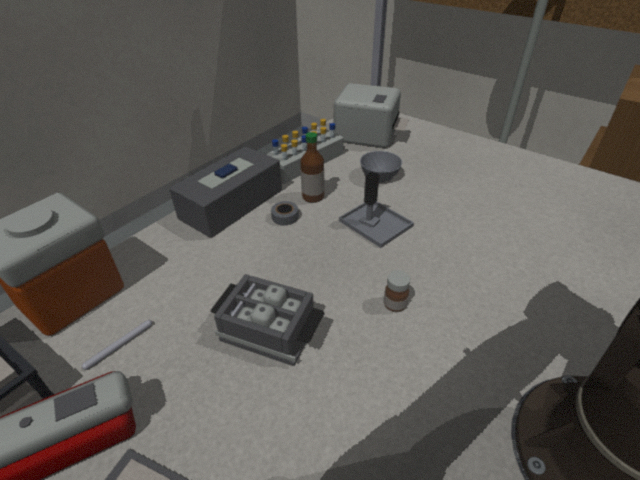

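The scene view shows the tamper in its tray (handle ~ (218,257)) and the cold box at ~(402,225), with the proud bricks visible. The side view shows the same things at (372,190) and (268,318). Next I measure them from depth.

```bash
python3 - <<'E'
import numpy as np,cv2
d=np.load("s0.npz")
def sel(P,box,z0,z1):
    u0,v0,u1,v1=box; p=P[v0:v1,u0:u1].reshape(-1,3); return p[(p[:,2]>z0)&(p[:,2]<z1)]
def rect(p): 
    r=cv2.minAreaRect((p[:,:2]*1000).astype(np.float32)); return [np.round(x,1) for x in r],len(p)
for n,P,bb,tb in (("scene",d["P"],(340,180,460,280),(185,235,260,310)),("side",d["Q"],(200,265,330,365),(335,165,415,245))):
    print(n)
    for z0,z1 in ((.06,.075),(.079,.12)): p=sel(P,bb,z0,z1); print(z0,rect(p),np.median(p,0))
    p=sel(P,bb,.079,.12)
    _,l,c=cv2.kmeans((p*1000).astype(np.float32),2,None,(3,50,.01),5,0); print(c, [p[l[:,0]==i].max(0) for i in (0,1)])
    print("tray",rect(sel(P,tb,.0085,.0145)),"handle",rect(sel(P,tb,.06,.14)),"top",rect(sel(P,tb,.124,.14)),np.median(sel(P,tb,.06,.14),0), "zmax",sel(P,tb,.06,.2)[:,2].max())
    t=sel(P,tb,.002,.006);print("floor",rect(t))
    t=sel(P,tb,.124,.14);print(t.mean(0))
E
```

```text
scene
0.06 ([array([527.5, 123.9]), array([136.9, 109.2]), np.float64(17.0)], 1820) [0.53834634 0.12277564 0.06623309]
0.079 ([array([520.3, 120.8]), array([29.4, 75.2]), np.float64(17.7)], 276) [0.5206537  0.11194211 0.0809718 ]
[[527.0077   99.10049  81.13592]
 [514.03    142.51715  81.14056]] [array([0.54260936, 0.11594623, 0.08442033]), array([0.52914879, 0.15789319, 0.08536631])]
tray ([array([ 540.4, -248.8]), array([110.7, 133.2]), np.float64(80.1)], 472) handle ([array([ 555.3, -242.8]), array([26. , 24.1]), np.float64(4.3)], 394) top ([array([ 555.1, -242.8]), array([25.4, 23.9]), np.float64(5.8)], 143) [ 0.5650983  -0.24198271  0.11168114] zmax 0.13101645328463862
floor ([array([ 530.3, -250.5]), array([157.6, 178.2]), np.float64(81.2)], 1126)
[ 0.55540996 -0.24288625  0.12657292]
side
0.06 ([array([526.8, 124.9]), array([136.1, 108.2]), np.float64(16.9)], 2931) [0.51442447 0.13272191 0.06800151]
0.079 ([array([518.3, 122.8]), array([31.9, 75.7]), np.float64(18.6)], 502) [0.51660678 0.13149432 0.08252849]
[[510.5799   145.34607   82.43322 ]
 [523.5245   102.352036  82.40499 ]] [array([0.52847921, 0.16146457, 0.08640837]), array([0.54128399, 0.11796658, 0.08660256])]
tray ([array([ 562.8, -325.4]), array([163.6, 318.1]), np.float64(17.2)], 553) handle ([array([ 553.8, -240.5]), array([24.9, 27.2]), np.float64(5.7)], 420) top ([array([ 553.2, -241.3]), array([23.3, 25.8]), np.float64(4.1)], 91) [ 0.54955346 -0.23219854  0.10202528] zmax 0.13164322762247255
floor ([array([ 582.1, -329.8]), array([213.6, 336.2]), np.float64(36.6)], 2613)
[ 0.55255632 -0.23891459  0.12853048]
```

```bash
python3 - <<'E'
import numpy as np,cv2
d=np.load("s0.npz")
for n in "PQ":
    P=d[n].reshape(-1,3); I=d["a" if n=="P" else "b"].reshape(-1,3)
    k=(np.hypot(P[:,0]-.555,P[:,1]+.241)<.03)&(P[:,2]>.008)&(P[:,2]<.016)
    p=P[k]; print("sole",len(p),[np.round(x,1) for x in cv2.minAreaRect((p[:,:2]*1000).astype(np.float32))])
    for nm,lo,hi in (("gel",.1,.2),):
        k=(P[:,2]>lo)&(P[:,2]<hi)&(P[:,0]>.55)&(P[:,0]<.75)&(abs(P[:,1]+.22)<.1)&(np.hypot(P[:,0]-.555,P[:,1]+.241)>.03)
        print(nm,k.sum(),P[k].min(0),P[k].max(0))
    if n=="P":
        for nm,u,v in (("dish",128,330),("pills",297,190),("gel",229,350),("tape",290,345),("penl",512,297)): print(nm,d[n][v,u])
from h import *
s=arm.observe(); print(R.from_rotvec(s["ee_rot"]).as_matrix().round(3))
E
```

```text
sole 166 [array([ 555. , -243.1]), array([40.8, 29.6]), np.float64(5.4)]
gel 940 [ 0.69641607 -0.27350159  0.10013911] [ 0.74941431 -0.21863299  0.17248934]
dish [ 0.62560357 -0.4373898   0.00307878]
pills [ 0.39650194 -0.06549264  0.04947952]
gel [ 0.74698997 -0.24189129  0.10524504]
tape [ 0.72644797 -0.13975284  0.02338082]
penl [0.7114998  0.30214331 0.00991336]
sole 145 [array([ 554. , -236.6]), array([46.4, 40.4]), np.float64(89.2)]
gel 530 [ 0.69278261 -0.26565605  0.10006172] [ 0.74469283 -0.21560582  0.17379366]
[[-0.935  0.355 -0.   ]
 [ 0.355  0.935 -0.001]
 [-0.    -0.001 -1.   ]]
```

Request:
arm_command:
  targets:
    - [[-0.04,-0.0435,0,0,0,0],[-0.04,-0.0435,0,0,0,0],[-0.04,-0.0435,0,0,0,0],[-0.04,-0.0435,0,0,0,0],[-0.04,-0.0435,0,0,0,0],[-0.04,-0.0435,0,0,0,0],[-0.04,-0.0435,0,0,0,0],[-0.04,-0.0435,0,0,0,0],[-0.04,-0.0435,0,0,0,0],[-0.04,-0.0435,0,0,0,0]]

```text
clock: 1.35
position: [0.4416, 0.0339, 0.2458]
ee_rot: [0.566, 3.09, 0.001]
force: [1.0, 0.2, -0.6]
width: 0.999
gripper_force: 0.0
```

Request:
arm_command:
  targets:
    - [[-0.04,-0.0435,0,0,0,0],[-0.04,-0.0435,0,0,0,0],[-0.04,-0.0435,0,0,0,0],[-0.04,-0.0435,0,0,0,0],[-0.04,-0.0435,0,0,0,0],[0,0,0,0,0,0.18],[0,0,0,0,0,0.18],[0,0,0,0,0,0.18],[0,0,0,0,0,0.18],[0,0,0,0,0,0.18]]

```text
clock: 2.6
position: [0.5509, -0.2385, 0.2453]
ee_rot: [-1.861, -2.53, 0.0]
force: [0.2, -0.7, 0.7]
width: 1.002
gripper_force: 0.0
```

Request:
arm_command:
  targets:
    - [[0,0,0,0,0,0.18],[0,0,0,0,0,0.18],[0,0,0,0,0,0.18],[0,0,0,0,0,0.18],[0,0,0,0,0,0.18],[0,0,0,0,0,0.18],[0,0,0,0,0,0.18],[0,0,0,0,0,0.18],[0,0,0,0,0,0.18],[0,0,0,0,0,0.18]]

```text
clock: 3.85
position: [0.5511, -0.2383, 0.2453]
ee_rot: [-3.139, -0.115, 0.001]
force: [-0.1, 0.2, -0.8]
width: 1.002
gripper_force: 0.0
```

```bash
python3 - <<'E'
from h import *
s=arm.observe(); print(s["clock"],s["position"],s["joints"].round(2),s["force"]);M=R.from_rotvec(s["ee_rot"]).as_matrix(); print(M.round(3))
a,P,C,im=cam("wrist"); save("w1",a); p=P.reshape(-1,3); np.savez("w1.npz",a=a,P=P)
def rect(k): return [np.round(x,1) for x in cv2.minAreaRect((p[k][:,:2]*1000).astype(np.float32))],k.sum()
near=np.hypot(p[:,0]-.555,p[:,1]+.241)<.032
print("handle top",rect(near&(p[:,2]>.115)&(p[:,2]<.14)),"sole",rect(near&(p[:,2]>.008)&(p[:,2]<.016)))
E
```

```text
3.85 [ 0.55108153 -0.23829733  0.24534663] [-0.42  0.65  1.23  1.69 -0.64  1.27 -0.54] [-0.11933699  0.18474883 -0.75329973]
[[ 0.997  0.073 -0.001]
 [ 0.073 -0.997  0.   ]
 [-0.001 -0.    -1.   ]]
handle top ([array([ 553. , -243.1]), array([23.6, 23.8]), np.float64(4.7)], np.int64(1304)) sole ([array([ 559. , -242.4]), array([27.5, 29.4]), np.float64(5.3)], np.int64(604))
```

Request:
arm_command:
  targets:
    - [[0.0027,0.0047,0.03,0,0,-0.015],[0,0,0.04,0,0,0],[0,0,0.04,0,0,0],[0,0,0.03,0,0,0],[0,0,0.012,0,0,0],[0,0,0,0,0,0],[0,0,0,0,0,0]]

```text
clock: 4.78
position: [0.5548, -0.2437, 0.0949]
ee_rot: [3.137, 0.148, 0.002]
force: [-0.4, -0.1, -0.2]
width: 1.0
gripper_force: 0.0
```

Request:
arm_command:
  targets:
    - [[0,0,0,0,0,0],[0,0,0,0,0,0],[0,0,0,0,0,0],[0,0,0,0,0,0],[0,0,0,0,0,0],[0,0,0,0,0,0],[0,0,0,0,0,0],[0,0,0,0,0,0]]
  jaw: 0.015
  newtons: 55

```text
clock: 5.78
position: [0.5542, -0.2431, 0.0936]
ee_rot: [-3.138, -0.147, 0.0]
force: [-0.2, 0.8, -0.5]
width: 0.258
gripper_force: 55.0
```

```bash
python3 - <<'E'
from h import *
s=arm.observe(); print(s)
a,P,C,im=cam("scene"); p=P.reshape(-1,3)
near=np.hypot(p[:,0]-.555,p[:,1]+.241)<.032
k=near&(p[:,2]>.008)&(p[:,2]<.016)
print([np.round(x,1) for x in cv2.minAreaRect((p[k][:,:2]*1000).astype(np.float32))],k.sum())
E
```

```text
{'clock': 5.775, 'joints': array([-0.31624751,  0.8027912 ,  1.05441754,  1.83747797, -0.82606235,
        1.01748037, -0.38943459]), 'dq': array([-3.88000710e-04, -9.24658777e-04, -6.25507806e-06,  3.06841102e-05,
        8.39119728e-04,  3.38525925e-05, -7.78186667e-04]), 'joint_efforts': array([ 6.79102284e-02, -6.46979928e+01,  2.17648190e+01, -2.02720302e+01,
       -6.36427221e-02, -3.49609565e-02,  3.34487104e-04]), 'position': array([ 0.55417003, -0.2430714 ,  0.09363126]), 'ee_rot': array([-3.13799573e+00, -1.47164207e-01,  1.69036015e-04]), 'force': array([-0.16741481,  0.75054761, -0.53204569]), 'ft_torque': array([-0.01995651,  0.17511952, -0.01649588]), 'gripper_force': 54.9511581659317, 'width': 0.25808395980507925}
[array([ 555.7, -243.5]), array([40.3, 29.8]), np.float64(5.3)] 164
```

Request:
arm_command:
  targets:
    - [[0,0,-0.02,0,0,0],[0,0,-0.04,0,0,0],[0,0,-0.04,0,0,0],[0,0,-0.03,0,0,0],[0,0,0,0,0,0],[0,0,0,0,0,0]]

```text
clock: 6.58
position: [0.5539, -0.2427, 0.2233]
ee_rot: [-3.137, -0.147, 0.001]
force: [0.0, 0.8, -3.4]
width: 0.26
gripper_force: 55.0
```

Request:
arm_command:
  targets:
    - [[0,-0.029,0,0,0,0],[0,-0.05,0,0,0,0],[0,-0.05,0,0,0,0],[0,-0.05,0,0,0,0],[0,-0.05,0,0,0,0],[0,-0.05,0,0,0,0],[0,-0.05,0,0,0,0],[0,-0.04,0,0,0,0],[-0.0024,-0.02,0,0,0,0],[0,0,0,0,0,-0.1]]

```text
clock: 7.82
position: [0.5145, 0.1453, 0.2226]
ee_rot: [3.125, 0.31, -0.003]
force: [1.3, -0.1, -3.4]
width: 0.259
gripper_force: 55.0
```

Request:
arm_command:
  targets:
    - [[0,0,0,0,0,-0.1],[0,0,0,0,0,0],[0,0,0,0,0,0]]

```text
clock: 8.2
position: [0.5152, 0.1433, 0.2235]
ee_rot: [3.108, 0.455, -0.001]
force: [0.9, 0.3, -2.9]
width: 0.257
gripper_force: 55.0
```

```bash
cat > look.py <<'E'
from h import *
import sys
n=sys.argv[1]
s=arm.observe(); print(s["clock"],s["position"],s["joints"].round(2),s["force"].round(2));M=R.from_rotvec(s["ee_rot"]).as_matrix(); print("yaw",np.degrees(np.arctan2(M[1,0],M[0,0])),M[:,2].round(4))
D=[cam(c) for c in ("wrist","scene","side")]
ex=np.array([.956,.292]); ey=np.array([-.292,.956])
for c,d in zip(("wrist","scene","side"),D):
    p=d[1].reshape(-1,3); q=np.c_[p[:,:2]@ex*1000,p[:,:2]@ey*1000,p[:,2]*1000]
    def rect(k): return [np.round(x,1) for x in cv2.minAreaRect(q[k][:,:2].astype(np.float32))] if k.sum()>3 else None
    near=(abs(q[:,0]-540)<85)&(abs(q[:,1]+35)<65)
    print(c,"rim",rect(near&(q[:,2]>64)&(q[:,2]<71)))
    for y in (-12.5,-57.5):
        k=near&(abs(q[:,1]-y)<17)&(q[:,2]>76)&(q[:,2]<100); print(" brick",rect(k),k.sum(),np.percentile(q[k,2],95) if k.sum() else 0)
    so=(np.hypot(p[:,0]-s["position"][0],p[:,1]-s["position"][1])<.035)&(abs(p[:,2]-(s["position"][2]-.0825))<.006)
    print(" sole",rect(so),so.sum())
    save(n+c,d[0])
h=[cv2.resize(cv2.imread(f"pics/{n}{c}.png"),(400,300)) for c in ("wrist","scene","side")]
sc=D[1][0][150:300,300:500,::-1]; h.insert(1,cv2.resize(sc,(400,300))); h[2]=cv2.resize(D[2][0][200:380,160:400,::-1],(400,300))
cv2.imwrite(f"pics/{n}.png",np.vstack([np.hstack(h[:2]),np.hstack(h[2:4])]))
E
python3 look.py v2
```

```text
8.2 [0.51522139 0.14329978 0.2234728 ] [-1.19  0.54  1.22  1.88 -0.56  1.13 -1.03] [ 0.92  0.28 -2.88]
yaw 16.644485129058573 [-5.e-04 -2.e-04 -1.e+00]
wrist rim [array([538.2, -35. ]), array([106. , 134.2]), np.float64(89.5)]
 brick [array([542. , -12.3]), array([30.8,  8.3]), np.float64(89.3)] 401 81.04215947155419
 brick [array([530.3, -57.2]), array([31.3, 31.2]), np.float64(89.9)] 1608 82.12367005770746
 sole [array([537.7, -13.9]), array([29.9, 30.6]), np.float64(88.7)] 2032
scene rim [array([540.8, -36.1]), array([108.7, 136.2]), np.float64(89.3)]
 brick [array([533.4, -13.7]), array([30.8, 31.1]), np.float64(89.3)] 191 83.34952050943667
 brick [array([533.8, -59.1]), array([32.4, 30.8]), np.float64(5.2)] 198 83.21267244592885
 sole [array([535.3, -15. ]), array([31.8, 42.8]), np.float64(86.0)] 237
side rim [array([540.3, -34.4]), array([107.2, 135.7]), np.float64(89.7)]
 brick [array([530.5, -11.8]), array([32.2, 32.3]), np.float64(0.3)] 313 84.7375145973968
 brick [array([529.7, -56.2]), array([31.4, 30.3]), np.float64(87.1)] 248 85.0017126225382
 sole [array([534.4, -13.3]), array([31.4, 41.1]), np.float64(88.8)] 379
```

View pics/v2.png

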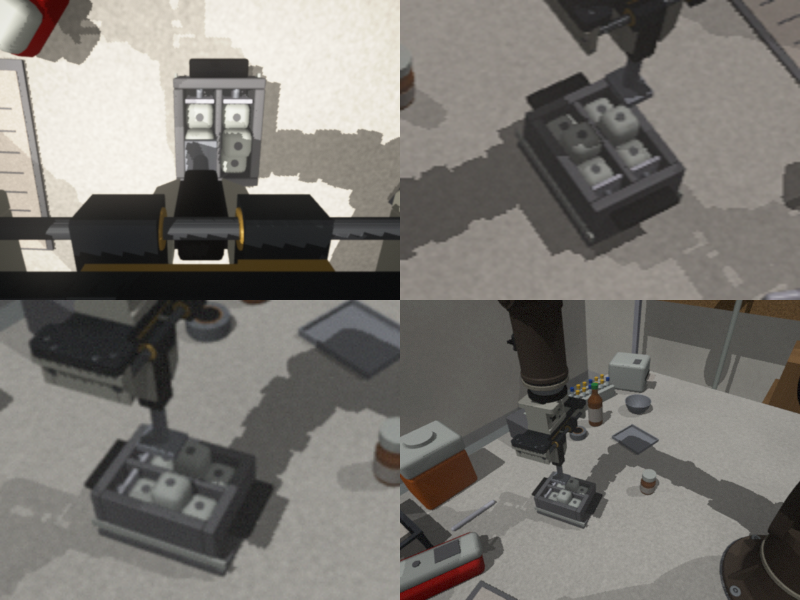

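The picture shows the tamper above the left trough, with the proud left brick at ~(620,120) in the top right crop. The sprung plates are at the far end. The sole sits about 1.4 mm too far toward the box's −y, so I correct that and go down.

Request:
arm_command:
  targets:
    - [[0,-0.0014,0.02,0,0,0],[0,0,0.02,0,0,0],[0,0,0.004,0,0,0],[0,0,0,0,0,0]]

```text
clock: 8.85
position: [0.5149, 0.145, 0.1793]
ee_rot: [3.107, 0.459, -0.001]
force: [-0.1, -0.2, -2.6]
width: 0.254
gripper_force: 55.0
```

Request:
arm_command:
  targets:
    - [[0,0,0.002,0,0,0],[0,0,0.002,0,0,0],[0,0,0.002,0,0,0]]

```text
clock: 9.22
position: [0.5151, 0.1454, 0.1738]
ee_rot: [-3.107, -0.46, -0.001]
force: [-0.3, 1.1, -2.6]
width: 0.258
gripper_force: 55.0
```

Request:
arm_command:
  targets:
    - [[0,0,0.002,0,0,0],[0,0,0.002,0,0,0]]

```text
clock: 9.48
position: [0.5152, 0.1453, 0.1698]
ee_rot: [-3.108, -0.46, -0.001]
force: [-0.2, 0.3, 1.2]
width: 0.262
gripper_force: 55.0
```

Request:
arm_command:
  targets:
    - [[0,0,0.002,0,0,0],[0,0,0.002,0,0,0]]

```text
clock: 9.72
position: [0.5161, 0.1453, 0.1666]
ee_rot: [-3.107, -0.46, -0.004]
force: [0.1, 0.5, 10.3]
width: 0.255
gripper_force: 54.9
```

Request:
arm_command:
  targets:
    - [[0,0,0.002,0,0,0],[0,0,0.001,0,0,0]]

```text
clock: 9.98
position: [0.517, 0.1454, 0.1639]
ee_rot: [-3.108, -0.46, -0.006]
force: [1.3, 0.4, 7.1]
width: 0.255
gripper_force: 55.0
```

Request:
arm_command:
  targets:
    - [[0,0,0.002,0,0,0],[0,0,0.001,0,0,0]]

```text
clock: 10.22
position: [0.5174, 0.1455, 0.161]
ee_rot: [-3.108, -0.46, -0.008]
force: [2.2, 0.5, 5.7]
width: 0.26
gripper_force: 55.0
```

Request:
arm_command:
  targets:
    - [[0,0,0.002,0,0,0],[0,0,0.001,0,0,0]]

```text
clock: 10.48
position: [0.5157, 0.1453, 0.157]
ee_rot: [3.108, 0.46, 0.002]
force: [1.6, 0.8, 0.4]
width: 0.258
gripper_force: 55.0
```

Request:
arm_command:
  targets:
    - [[0,0,0.002,0,0,0],[0,0,0.001,0,0,0]]

```text
clock: 10.72
position: [0.5144, 0.1452, 0.1532]
ee_rot: [3.108, 0.46, -0.002]
force: [-0.8, 1.6, -0.5]
width: 0.262
gripper_force: 55.0
```

Request:
arm_command:
  targets:
    - [[0,0,0.002,0,0,0],[0,0,0.001,0,0,0]]

```text
clock: 10.98
position: [0.5145, 0.1452, 0.1504]
ee_rot: [-3.108, -0.46, 0.002]
force: [-2.1, -0.2, 1.5]
width: 0.262
gripper_force: 55.0
```

Request:
arm_command:
  targets:
    - [[0,0,0.001,0,0,0],[0,0,0.001,0,0,0]]

```text
clock: 11.22
position: [0.5148, 0.1452, 0.1487]
ee_rot: [-3.108, -0.46, 0.001]
force: [-2.2, -0.7, 1.0]
width: 0.258
gripper_force: 55.0
```

Request:
arm_command:
  targets:
    - [[0,0,0.001,0,0,0],[0,0,0.001,0,0,0]]

```text
clock: 11.48
position: [0.5151, 0.1453, 0.1468]
ee_rot: [-3.108, -0.46, -0.0]
force: [-2.9, -0.0, 11.5]
width: 0.259
gripper_force: 54.9
```

Request:
arm_command:
  targets:
    - [[0,0,0.0003,0,0,0]]

```text
clock: 11.6
position: [0.5151, 0.1453, 0.1468]
ee_rot: [-3.107, -0.46, -0.0]
force: [-4.0, 0.1, 10.3]
width: 0.261
gripper_force: 54.9
```

Request:
arm_command:
  targets:
    - [[0,0,0.0004,0,0,0]]

```text
clock: 11.72
position: [0.5152, 0.1452, 0.1467]
ee_rot: [-3.107, -0.459, -0.001]
force: [-4.8, -1.0, 14.6]
width: 0.258
gripper_force: 54.9
```

Request:
arm_command:
  targets:
    - [[0,0,0.0004,0,0,0]]

```text
clock: 11.85
position: [0.5153, 0.1452, 0.1466]
ee_rot: [-3.107, -0.459, -0.001]
force: [-6.0, 0.1, 18.4]
width: 0.258
gripper_force: 54.9
```

Request:
arm_command:
  targets:
    - [[0,0,-0.0004,0,0,0]]

```text
clock: 11.98
position: [0.5152, 0.1452, 0.1468]
ee_rot: [-3.107, -0.459, -0.001]
force: [-2.8, 0.4, 9.2]
width: 0.26
gripper_force: 54.9
```

Request:
arm_command:
  targets:
    - [[0,0,0,0,0,0]]

```text
clock: 12.1
position: [0.5152, 0.1452, 0.1467]
ee_rot: [-3.107, -0.459, -0.001]
force: [-3.2, 1.0, 11.8]
width: 0.259
gripper_force: 54.9
```

Request:
arm_command:
  targets:
    - [[0,0,0.0003,0,0,0],[0,0,0,0,0,0]]

```text
clock: 12.35
position: [0.5152, 0.1452, 0.1467]
ee_rot: [-3.107, -0.459, -0.001]
force: [-4.8, 0.2, 15.2]
width: 0.259
gripper_force: 54.9
```

Request:
arm_command:
  targets:
    - [[0,0,0,0,0,0]]

```text
clock: 12.48
position: [0.5153, 0.1452, 0.1467]
ee_rot: [-3.107, -0.459, -0.001]
force: [-5.2, 0.2, 14.8]
width: 0.259
gripper_force: 54.9
```

Request:
arm_command:
  targets:
    - [[0,0,0,0,0,0]]

```text
clock: 12.6
position: [0.5153, 0.1452, 0.1467]
ee_rot: [-3.107, -0.459, -0.001]
force: [-4.5, -0.3, 15.6]
width: 0.258
gripper_force: 54.9
```

Request:
arm_command:
  targets:
    - [[0,0,0,0,0,0]]

```text
clock: 12.72
position: [0.5152, 0.1452, 0.1467]
ee_rot: [-3.107, -0.459, -0.001]
force: [-4.8, -0.3, 15.0]
width: 0.262
gripper_force: 54.9
```

Request:
arm_command:
  targets:
    - [[0,0,0,0,0,0]]

```text
clock: 12.85
position: [0.5153, 0.1452, 0.1467]
ee_rot: [-3.107, -0.459, -0.001]
force: [-4.9, -0.4, 15.1]
width: 0.258
gripper_force: 54.9
```

Request:
arm_command:
  targets:
    - [[0,0,0,0,0,0]]

```text
clock: 12.98
position: [0.5153, 0.1452, 0.1467]
ee_rot: [-3.107, -0.459, -0.001]
force: [-4.9, 0.2, 14.8]
width: 0.257
gripper_force: 54.9
```

```bash
python3 look.py v3
```

```text
12.975 [0.51528539 0.1451961  0.14667792] [-1.11  0.62  1.11  1.97 -0.68  0.99 -0.95] [-4.87  0.21 14.82]
yaw 16.817961425908923 [ 4.e-04  1.e-03 -1.e+00]
wrist rim [array([553.1, -35. ]), array([106.3, 105.2]), np.float64(89.4)]
 brick [array([537.6, -12.1]), array([13.6,  5.8]), np.float64(86.6)] 355 98.06842796216458
 brick [array([530.3, -56.7]), array([31.5, 31.9]), np.float64(1.4)] 2730 82.15636381279485
 sole [array([538.8, -13.2]), array([63.1, 51.9]), np.float64(87.4)] 4847
scene rim [array([541.2, -36.5]), array([108.2, 136.5]), np.float64(89.9)]
 brick [array([538.6, -16.3]), array([13.9,  9.3]), np.float64(43.8)] 53 98.19548390109722
 brick [array([532.9, -59. ]), array([30.8, 32.3]), np.float64(89.7)] 201 83.61163063898324
 sole [array([538.2, -11.9]), array([60.2, 62.9]), np.float64(79.2)] 410
side rim [array([540.2, -34.4]), array([107.6, 135.9]), np.float64(89.9)]
 brick [array([532.5,  -7.8]), array([13.7,  7.5]), np.float64(32.5)] 85 98.51003304250341
 brick [array([530.3, -56.6]), array([32.1, 31.5]), np.float64(89.1)] 260 84.85436307063954
 sole [array([534.7, -11.7]), array([61.8, 68.4]), np.float64(89.9)] 757
```

View pics/v3.png

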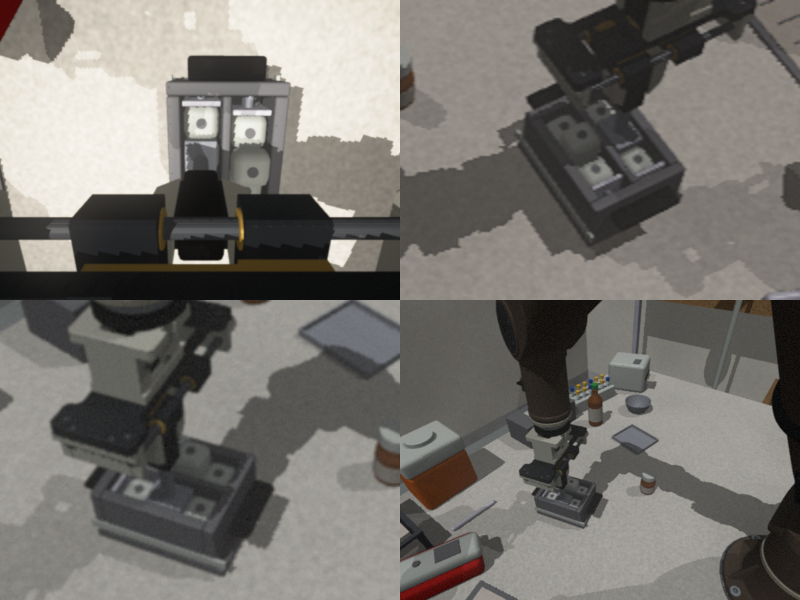

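The left tamper is down: the row is hard on the ledge and I have held about 18 N for over 0.6 s. Now I lift, shift 45 mm to the right trough and check.

Request:
arm_command:
  targets:
    - [[0,0,-0.002,0,0,0],[0,0,-0.015,0,0,0],[0,0,-0.025,0,0,0],[0,0,-0.02,0,0,0],[0,0.015,0,0,0,0],[0,0.02,0,0,0,0],[0,0.01,0,0,0,0],[0,0,0,0,0,0],[0,0,0,0,0,0]]

```text
clock: 14.25
position: [0.5278, 0.1027, 0.2074]
ee_rot: [-3.107, -0.46, 0.001]
force: [-0.7, -0.5, -3.2]
width: 0.259
gripper_force: 55.0
```

```bash
sed -i 's/^h=\[/for c,d in zip("wsd",D):\n    p=d[1].reshape(-1,3); q=np.c_[p[:,:2]@ex*1000,p[:,:2]@ey*1000,p[:,2]*1000]; print("heights",[[(round(float(np.median(q[k,2])),1),int(k.sum())) for X in (500,534,568) for k in [(abs(q[:,0]-X)<9)\&(abs(q[:,1]-Y)<9)\&(q[:,2]<95)] if k.sum()] for Y in (-12.5,-57.5)])\nh=[/' look.py; python3 look.py v4
```

```text
14.25 [0.52781004 0.10265219 0.20736635] [-1.08  0.55  1.18  1.89 -0.58  1.1  -0.95] [-0.68 -0.49 -3.19]
yaw 16.847013364674275 [-7.e-04  2.e-04 -1.e+00]
wrist rim [array([538.6, -34.9]), array([106.2, 133.9]), np.float64(89.7)]
 brick None 0 0
 brick [array([543.9, -57.6]), array([27.7,  3.5]), np.float64(88.8)] 168 79.56857035826478
 sole [array([537.6, -56.3]), array([29.9, 30.8]), np.float64(89.3)] 2036
scene rim [array([540.7, -35.9]), array([107. , 136.6]), np.float64(89.5)]
 brick None 0 0
 brick [array([534.6, -58.6]), array([30.1, 32.5]), np.float64(89.2)] 155 83.23853151199393
 sole [array([535.2, -57.2]), array([40.3, 30.7]), np.float64(1.1)] 232
side rim [array([540. , -34.1]), array([108.1, 135.2]), np.float64(89.8)]
 brick None 0 0
 brick [array([531.1, -56.2]), array([34.1, 30.9]), np.float64(3.0)] 272 84.73357879363988
 sole [array([534.8, -56.1]), array([31.5, 41. ]), np.float64(89.7)] 331
heights [[(55.5, 507), (55.5, 563), (55.6, 617)], [(78.0, 7), (58.3, 600)]]
heights [[(55.7, 10), (55.6, 59), (55.5, 61)], [(58.8, 55), (81.1, 54), (58.7, 66)]]
heights [[(57.9, 99), (58.1, 93), (57.9, 94)], [(61.3, 86), (83.8, 79), (60.9, 68)]]
```

View pics/v4.png

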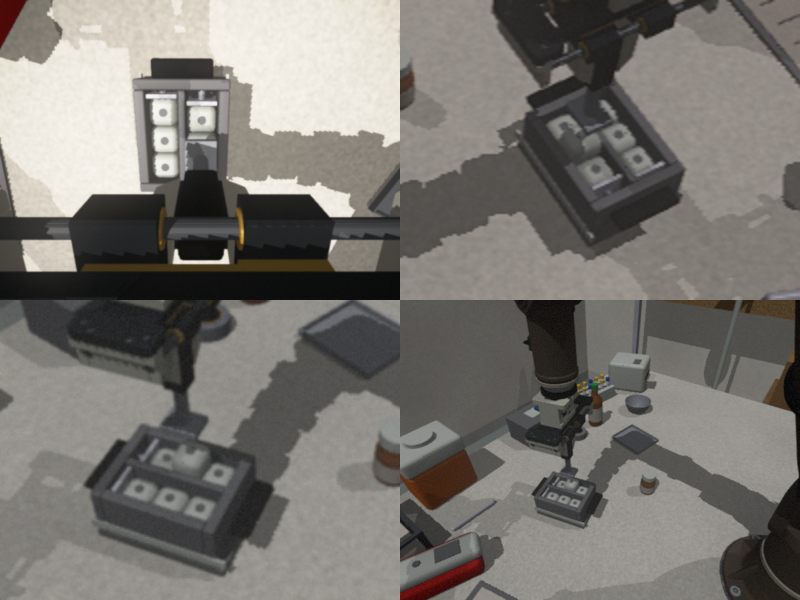

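The left row is level: the heights are equal within 0.2 mm and 3 mm below the start. The sole is above the right trough, so I shift it 1 mm and tamp.

Request:
arm_command:
  targets:
    - [[0.0005,0.001,0.015,0,0,0],[0,0,0.015,0,0,0],[0,0,0.002,0,0,0],[0,0,0.002,0,0,0],[0,0,0.002,0,0,0]]

```text
clock: 15.02
position: [0.5291, 0.1013, 0.1719]
ee_rot: [3.108, 0.46, 0.001]
force: [-0.5, 0.2, -0.8]
width: 0.263
gripper_force: 55.0
```

Request:
arm_command:
  targets:
    - [[0,0,0.002,0,0,0],[0,0,0.002,0,0,0]]

```text
clock: 15.28
position: [0.529, 0.1013, 0.1679]
ee_rot: [-3.108, -0.46, -0.001]
force: [-0.8, -0.4, 0.5]
width: 0.257
gripper_force: 55.0
```

Request:
arm_command:
  targets:
    - [[0,0,0.002,0,0,0],[0,0,0.001,0,0,0]]

```text
clock: 15.52
position: [0.529, 0.1014, 0.1648]
ee_rot: [-3.108, -0.46, -0.001]
force: [-0.4, -0.1, 1.7]
width: 0.261
gripper_force: 55.0
```

Request:
arm_command:
  targets:
    - [[0,0,0.001,0,0,0],[0,0,0.001,0,0,0]]

```text
clock: 15.78
position: [0.529, 0.1014, 0.1628]
ee_rot: [-3.108, -0.46, -0.001]
force: [-0.6, -0.3, 3.1]
width: 0.261
gripper_force: 55.0
```

Request:
arm_command:
  targets:
    - [[0,0,0.002,0,0,0],[0,0,0.001,0,0,0]]

```text
clock: 16.02
position: [0.529, 0.1014, 0.1597]
ee_rot: [-3.108, -0.46, -0.001]
force: [0.8, 0.0, 2.8]
width: 0.262
gripper_force: 55.0
```

Request:
arm_command:
  targets:
    - [[0,0,0.001,0,0,0],[0,0,0.001,0,0,0]]

```text
clock: 16.27
position: [0.529, 0.1014, 0.1578]
ee_rot: [-3.108, -0.46, -0.001]
force: [0.6, 0.2, 4.4]
width: 0.259
gripper_force: 55.0
```

Request:
arm_command:
  targets:
    - [[0,0,0.001,0,0,0],[0,0,0.001,0,0,0]]

```text
clock: 16.52
position: [0.5294, 0.1013, 0.1562]
ee_rot: [-3.108, -0.46, -0.002]
force: [-0.1, 0.2, 9.4]
width: 0.258
gripper_force: 54.9
```

Request:
arm_command:
  targets:
    - [[0,0,0.001,0,0,0],[0,0,0.001,0,0,0]]

```text
clock: 16.77
position: [0.5301, 0.1014, 0.1545]
ee_rot: [-3.108, -0.46, -0.004]
force: [0.3, 0.1, 10.1]
width: 0.257
gripper_force: 54.9
```

Request:
arm_command:
  targets:
    - [[0,0,0.002,0,0,0],[0,0,0.001,0,0,0]]

```text
clock: 17.02
position: [0.5308, 0.1017, 0.1517]
ee_rot: [3.108, 0.46, 0.007]
force: [3.9, 1.1, 9.4]
width: 0.258
gripper_force: 55.0
```

Request:
arm_command:
  targets:
    - [[0,0,0.002,0,0,0],[0,0,0.001,0,0,0]]

```text
clock: 17.27
position: [0.5305, 0.1017, 0.1484]
ee_rot: [3.108, 0.46, 0.005]
force: [3.4, 0.5, 4.1]
width: 0.261
gripper_force: 55.0
```

Request:
arm_command:
  targets:
    - [[0,0,0.002,0,0,0],[0,0,0.002,0,0,0]]

```text
clock: 17.52
position: [0.5284, 0.1014, 0.1433]
ee_rot: [-3.108, -0.46, 0.001]
force: [0.4, -0.2, -1.0]
width: 0.259
gripper_force: 55.0
```

Request:
arm_command:
  targets:
    - [[0,0,0.001,0,0,0],[0,0,0.001,0,0,0]]

```text
clock: 17.77
position: [0.5281, 0.1014, 0.1413]
ee_rot: [-3.108, -0.46, 0.002]
force: [-0.6, 0.4, -0.9]
width: 0.257
gripper_force: 55.0
```

Request:
arm_command:
  targets:
    - [[0,0,0.001,0,0,0],[0,0,0.001,0,0,0]]

```text
clock: 18.02
position: [0.5285, 0.1013, 0.1395]
ee_rot: [-3.108, -0.46, 0.001]
force: [-1.1, 0.3, -0.7]
width: 0.261
gripper_force: 55.0
```

Request:
arm_command:
  targets:
    - [[0,0,0.001,0,0,0],[0,0,0.001,0,0,0]]

```text
clock: 18.27
position: [0.5287, 0.1013, 0.1378]
ee_rot: [-3.108, -0.46, 0.0]
force: [-1.3, -0.3, 2.4]
width: 0.261
gripper_force: 55.0
```

Request:
arm_command:
  targets:
    - [[0,0,0.001,0,0,0]]

```text
clock: 18.4
position: [0.5288, 0.1013, 0.1367]
ee_rot: [-3.108, -0.46, -0.0]
force: [-1.2, -0.8, 1.7]
width: 0.261
gripper_force: 55.0
```

Request:
arm_command:
  targets:
    - [[0,0,0.0007,0,0,0]]

```text
clock: 18.52
position: [0.5289, 0.1014, 0.136]
ee_rot: [3.108, 0.46, 0.0]
force: [-1.9, -0.9, 1.1]
width: 0.256
gripper_force: 55.0
```

Request:
arm_command:
  targets:
    - [[0,0,0.0005,0,0,0]]

```text
clock: 18.65
position: [0.5289, 0.1014, 0.1355]
ee_rot: [3.108, 0.46, 0.0]
force: [-1.4, -0.2, 3.8]
width: 0.252
gripper_force: 55.0
```

Request:
arm_command:
  targets:
    - [[0,0,0.0005,0,0,0]]

```text
clock: 18.77
position: [0.529, 0.1013, 0.1354]
ee_rot: [-3.108, -0.46, -0.001]
force: [-3.1, -0.5, 9.7]
width: 0.259
gripper_force: 54.9
```

Request:
arm_command:
  targets:
    - [[0,0,0.0005,0,0,0]]

```text
clock: 18.9
position: [0.5291, 0.1013, 0.1352]
ee_rot: [-3.107, -0.459, -0.001]
force: [-5.5, -0.2, 16.4]
width: 0.256
gripper_force: 54.9
```

Request:
arm_command:
  targets:
    - [[0,0,0.0003,0,0,0]]

```text
clock: 19.02
position: [0.5292, 0.1012, 0.1352]
ee_rot: [-3.107, -0.459, -0.001]
force: [-4.9, 0.4, 18.3]
width: 0.26
gripper_force: 54.9
```

Request:
arm_command:
  targets:
    - [[0,0,-0.0003,0,0,0],[0,0,0,0,0,0]]

```text
clock: 19.27
position: [0.529, 0.1013, 0.1353]
ee_rot: [-3.107, -0.459, -0.001]
force: [-4.5, 0.1, 12.1]
width: 0.26
gripper_force: 54.9
```

Request:
arm_command:
  targets:
    - [[0,0,0,0,0,0]]

```text
clock: 19.4
position: [0.5291, 0.1013, 0.1353]
ee_rot: [-3.107, -0.459, -0.001]
force: [-4.3, -0.7, 12.0]
width: 0.259
gripper_force: 54.9
```

Request:
arm_command:
  targets:
    - [[0,0,0.0003,0,0,0],[0,0,0,0,0,0]]

```text
clock: 19.65
position: [0.5291, 0.1013, 0.1352]
ee_rot: [-3.107, -0.459, -0.001]
force: [-5.9, -0.8, 16.3]
width: 0.259
gripper_force: 54.9
```

Request:
arm_command:
  targets:
    - [[0,0,0,0,0,0]]

```text
clock: 19.77
position: [0.5291, 0.1013, 0.1352]
ee_rot: [-3.107, -0.459, -0.001]
force: [-5.4, 0.2, 15.7]
width: 0.256
gripper_force: 54.9
```

Request:
arm_command:
  targets:
    - [[0,0,0,0,0,0]]

```text
clock: 19.9
position: [0.5291, 0.1012, 0.1352]
ee_rot: [-3.107, -0.459, -0.001]
force: [-4.6, 0.3, 15.9]
width: 0.26
gripper_force: 54.9
```

Request:
arm_command:
  targets:
    - [[0,0,0,0,0,0],[0,0,0,0,0,0]]

```text
clock: 20.15
position: [0.5291, 0.1013, 0.1352]
ee_rot: [-3.107, -0.459, -0.001]
force: [-5.6, -0.6, 15.7]
width: 0.26
gripper_force: 54.9
```

Request:
arm_command:
  targets:
    - [[0,0,0,0,0,0],[0,0,0,0,0,0]]

```text
clock: 20.4
position: [0.5291, 0.1013, 0.1352]
ee_rot: [-3.107, -0.459, -0.001]
force: [-5.9, -0.2, 16.6]
width: 0.255
gripper_force: 54.9
```

Request:
arm_command:
  targets:
    - [[0,0,-0.0001,0,0,0],[0,0,0,0,0,0],[0,0,0,0,0,0]]

```text
clock: 20.78
position: [0.5291, 0.1013, 0.1353]
ee_rot: [-3.107, -0.459, -0.001]
force: [-4.0, -1.1, 14.9]
width: 0.26
gripper_force: 54.9
```

Request:
arm_command:
  targets:
    - [[0,0,0,0,0,0],[0,0,0,0,0,0],[0,0,0,0,0,0],[0,0,0,0,0,0]]

```text
clock: 21.28
position: [0.5291, 0.1013, 0.1353]
ee_rot: [-3.107, -0.459, -0.001]
force: [-4.5, -0.4, 15.2]
width: 0.26
gripper_force: 54.9
```

Request:
arm_command:
  targets:
    - [[0,0,-0.002,0,0,0],[0,0,-0.015,0,0,0],[0,0,-0.03,0,0,0],[0,0,-0.03,0,0,0],[0,0,-0.01,0,0,0],[0,0,0,0,0,0],[0,0,0,0,0,0]]

```text
clock: 22.15
position: [0.5282, 0.1016, 0.2204]
ee_rot: [-3.108, -0.46, 0.002]
force: [0.4, 0.8, -3.1]
width: 0.262
gripper_force: 55.0
```

```bash
python3 look.py v5 | egrep -v "brick"
```

```text
22.15 [0.52817383 0.10162203 0.22038247] [-1.09  0.54  1.2   1.88 -0.56  1.12 -0.96] [ 0.42  0.79 -3.08]
yaw 16.84452777667961 [-1.4e-03 -1.0e-04 -1.0e+00]
wrist rim [array([538.7, -34.9]), array([106.2, 134. ]), np.float64(89.7)]
 sole [array([537.5, -57.4]), array([29.9, 31. ]), np.float64(89.4)] 2034
scene rim [array([541.3, -35.8]), array([107.9, 136.3]), np.float64(89.4)]
 sole [array([535.1, -58.7]), array([31.6, 40.7]), np.float64(88.0)] 238
side rim [array([540.2, -34.9]), array([108.9, 135.6]), np.float64(89.3)]
 sole [array([534.5, -56.6]), array([40.5, 32.1]), np.float64(0.9)] 337
heights [[(55.5, 470), (55.6, 517), (55.6, 571)], [(45.4, 350), (45.3, 521)]]
heights [[(55.8, 62), (55.9, 66)], [(45.1, 62), (45.4, 64), (46.3, 64)]]
heights [[(57.9, 98), (57.9, 97), (58.0, 90)], [(48.1, 50), (47.6, 53), (48.2, 51)]]
```

Both rows are level. I carry the tamper back to its tray.

Request:
arm_command:
  targets:
    - [[-0.005,0.022,0,0,0,0],[-0.01,0.045,0,0,0,0],[-0.01,0.045,0,0,0,0],[-0.01,0.045,0,0,0,0],[-0.01,0.045,0,0,0,0],[-0.01,0.045,0,0,0,0],[-0.01,0.045,0,0,0,0],[-0.01,0.045,0,0,0,0],[0,0,0,0,0,0.1],[0,0,0,0,0,0.1]]

```text
clock: 23.55
position: [0.554, -0.244, 0.2207]
ee_rot: [-3.138, -0.139, 0.001]
force: [0.2, 1.2, -2.6]
width: 0.258
gripper_force: 54.9
```

Request:
arm_command:
  targets:
    - [[0,0,0.02,0,0,0],[0,0,0.03,0,0,0],[0,0,0.03,0,0,0],[0,0,0.025,0,0,0],[0,0,0,0,0,0],[0,0,0,0,0,0]]

```text
clock: 24.3
position: [0.5546, -0.2431, 0.1165]
ee_rot: [3.138, 0.149, -0.0]
force: [0.8, 0.2, -1.6]
width: 0.261
gripper_force: 55.0
```

Request:
arm_command:
  targets:
    - [[0,0,0.01,0,0,0],[0,0,0.009,0,0,0],[0,0,0.001,0,0,0],[0,0,0,0,0,0]]

```text
clock: 24.8
position: [0.5546, -0.2429, 0.0963]
ee_rot: [3.138, 0.147, -0.0]
force: [-0.5, -0.5, -2.3]
width: 0.259
gripper_force: 55.0
```

Request:
arm_command:
  targets:
    - [[0,0,0.001,0,0,0],[0,0,0.0008,0,0,0]]

```text
clock: 25.05
position: [0.5547, -0.2429, 0.0946]
ee_rot: [3.138, 0.147, 0.001]
force: [0.5, -0.1, -2.4]
width: 0.256
gripper_force: 55.0
```

Request:
arm_command:
  targets:
    - [[0,0,0.0005,0,0,0],[0,0,0,0,0,0]]

```text
clock: 25.3
position: [0.5546, -0.2429, 0.094]
ee_rot: [-3.138, -0.147, -0.0]
force: [0.1, -0.1, -3.0]
width: 0.257
gripper_force: 55.0
```

Request:
arm_command:
  targets:
    - [[0,0,0.0005,0,0,0],[0,0,0,0,0,0]]

```text
clock: 25.55
position: [0.5546, -0.2429, 0.0936]
ee_rot: [3.138, 0.147, 0.0]
force: [-0.7, 0.2, -0.4]
width: 0.258
gripper_force: 55.0
```

Request:
arm_command:
  targets:
    - [[0,0,0.0005,0,0,0],[0,0,0,0,0,0]]

```text
clock: 25.8
position: [0.5547, -0.2429, 0.0936]
ee_rot: [-3.138, -0.147, -0.001]
force: [-1.4, 1.5, 5.4]
width: 0.254
gripper_force: 54.9
```

Standing on the tray floor, so I release and withdraw.

Request:
arm_command:
  targets:
    - [[0,0,-0.0004,0,0,0],[0,0,0,0,0,0],[0,0,0,0,0,0],[0,0,0,0,0,0],[0,0,0,0,0,0],[0,0,0,0,0,0],[0,0,0,0,0,0]]
  jaw: 0.085

```text
clock: 26.68
position: [0.5546, -0.2429, 0.0934]
ee_rot: [-3.138, -0.147, -0.0]
force: [0.5, -0.2, 0.2]
width: 0.921
gripper_force: 0.0
```

Request:
arm_command:
  targets:
    - [[0,0,-0.02,0,0,0],[0,0,-0.04,0,0,0],[0,0,-0.05,0,0,0],[0,0,-0.04,0,0,0],[-0.04,0,0,0,0,0],[-0.04,0,0,0,0,0],[0,0,0,0,0,0],[0,0,0,0,0,0]]

```text
clock: 27.68
position: [0.4756, -0.2504, 0.2444]
ee_rot: [-3.138, -0.147, -0.003]
force: [0.1, 0.5, 0.1]
width: 0.925
gripper_force: 0.0
```

```bash
python3 look.py v6 | egrep -v "brick|sole"
```

```text
27.675 [ 0.47555512 -0.25037542  0.24441114] [-0.43  0.49  1.2   1.85 -0.51  1.15 -0.53] [0.12 0.52 0.15]
yaw 5.373200504056006 [ 1.7e-03  2.0e-04 -1.0e+00]
wrist rim None
scene rim [array([541.1, -35.8]), array([107.5, 136.5]), np.float64(89.6)]
side rim [array([540.3, -34.3]), array([108.2, 135.8]), np.float64(89.6)]
heights [[], []]
heights [[(55.7, 60), (55.5, 58), (55.4, 60)], [(45.3, 58), (45.7, 64), (45.9, 61)]]
heights [[(57.8, 103), (58.1, 97), (57.9, 89)], [(48.2, 54), (47.9, 53), (47.8, 52)]]
```

View pics/v6scene.png

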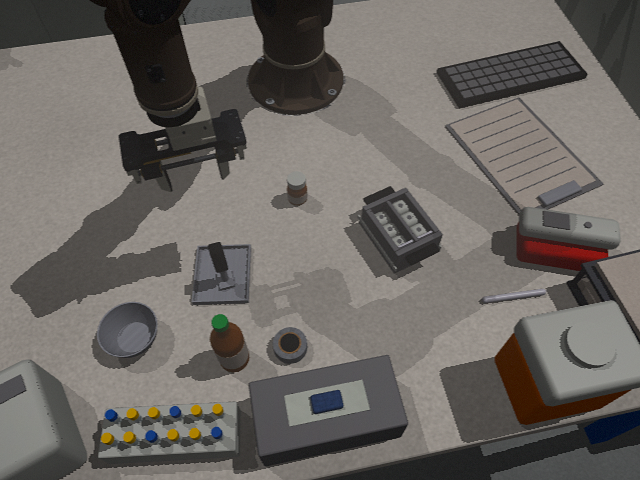

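The tamper stands upright in its tray at (222,270). Both brick rows are level at (402,222), nothing else has moved, and the gripper is clear.

```bash
python3 -c "
from cell import arm
print(arm.sign_off())"
```

```text
the job is handed in; nothing more can be done
None
```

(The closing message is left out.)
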